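# Press a bush home with bench-mounted locking pliers

### The arm

A 7-joint arm with a two-finger parallel gripper is mounted at the origin on a cart in front of the work surface, level with it; the furniture and walls round the work are solid. World frame = base frame: x ahead of the robot, y to its left, z up, the work surface at z = 0. Lengths are in m, angles in rad, forces in N, time in s.
With the tool pointing down it reaches from about 0.425 to 0.825 m from the base axis. Payload 3.6 kg.
Tool frame: the origin (TCP) lies where the fingers leave the gripper's body, on its centre line; the fingertips stand 73 mm ahead of it and the grasp point (between the pads) lies 54 mm ahead of it; z points along the fingers, y is the line along which they close (so a half turn about z gives the same grasp; the last joint's range is limited). The gripper opens to 85 mm and grips with 20 to 120 N. Pads are 22 mm wide; open, the fingers measure 114 mm over their backs; the gripper's body (76 mm by 85 mm) begins 54 mm behind the grasp point. The pads swing forward as they close: fully open they stand 13 mm farther back than shut.
Start: joints at [-1.218, 0.615, -0.013, 1.423, 0.008, 1.103, -0.04], TCP at [0.24, 0.604, 0.304] pointing down, gripper open.
Joint ranges: [-3.12, 3.12], [-0.3, 2.06], [-1.34, 1.32], [0.26, 2.42], [-1.36, 4.5], [0.01, 1.98], [-2.84, 2.84]. Speed limits (rad/s): [2.79, 2.79, 3.14, 3.14, 3.14, 3.14, 3.14].

### API

Orientations are given as a unit quaternion [x, y, z, w].
In Python, from station import arm, snapshot, camera_info, ticket gives the robot as it stands. Calls block until the motion is done:
- arm.movep(position, orientation): joint-space move of the TCP to a pose.
- arm.line_to(position, velocity=0.15, ori=None): straight line of the TCP; ori=None keeps the orientation; velocity is the mean speed in m/s.
- arm.move_j(angles): joint-space move.
- arm.move_gripper(opening, effort=None): opening from 0.0 (shut) to 1.0 (fully open); effort is the grip in N (None keeps the last); returns when the fingers have stopped.
- arm.pause(seconds).
- arm.ik(position, orientation): joint angles nearest the present ones, or None.
- snapshot(name): name is "side" or "top"; returns the picture (384x512x3 uint8, blue, green, red); there is no depth.
- camera_info(name): a dict with "fx", "fy", "cx", "cy" (pixels), "R" (3x3) and "t" (3): a world point X has camera coordinates R X + t. Camera axes: x right, y down, z forward; pixel columns grow to the right and rows downward; lengths in m; the calibration is good to about 2 mm. A picture is of the moment at which its call begins. camera_info takes no time and is no camera call.
A pose or a line that the arm cannot do raises arm.MotionError and nothing moves.
- ticket.finish_job(): hands the job in; it is judged then, once.
Readings, each from a call of its own:
- arm.read_time(): time.
- arm.read_joint_positions(): joint angles.
- arm.read_dq(): joint speeds.
- arm.read_effort(): joint torques, N m.
- arm.read_tool_pos(): TCP position.
- arm.read_eef_rot(): TCP orientation.
- arm.read_ft_force(): force on the tool from outside, world axes, zero at the start.
- arm.read_wrist_torque(): the same for the moment, N m.
- arm.read_opening(): opening from 0.0 (shut) to 1.0 (fully open).
- arm.read_finger_force(): force on a finger pad.
Only numpy, scipy, OpenCV 4.12 (cv2) and the standard library are available. Lean on these libraries where they do the work, as an engineer would, in place of code of your own. Each camera call takes 0.05 s, during which the arm holds its last target. There are 200 camera calls.

### The job

The brass bush in the heat sink has only been started in its hole. Stand the heat sink in the nest of the bench-mounted locking pliers with its fins towards the fixed anvil, then push the long moving handle gently, no harder than it needs, until it snaps over centre and the pliers stay locked on the work by themselves with the bush pressed flush, and take your hand off. Then free the work with the release lever, not by pulling the handle back, and leave the heat sink standing in the nest with the jaw open and the things around it where they were.

Things in the scene. Friction and masses are not known exactly. Their poses are not given: they have to be found in the camera images.
- clamp: bench-mounted locking pliers lying flat on a steel plate 285x100x8 mm, mid-plane 38 mm above the bench, handles towards the robot's right. Origin: on the bench under the nest at the jaw end; x away along the pliers, y left, z up. The pliers (not plate or nest) are turned about this origin's vertical by up to 0.19 rad either way, and stay so: not measured, feel for handle and tab
- nest (a point): middle of the nest's floor, 12 mm up, axes as clamp. Cheeks 49.6 mm apart along x, lips at y -12 and +21.5 mm, tops at 21 mm up, chamfered. Left of it the anvil (fixed jaw), a 12 mm wide spigot along y, its end at y 6 mm, 38 mm up; right of it the moving jaw's 20 mm wide pad, open at y -20 mm. Jaw arms reach from 30 to 46 mm up
- handle_open (a point): fixed to the plate: right-hand face of the open moving handle, if the pliers are set straight; axes as clamp. The handle, a bar 13 mm wide, 27 to 49 mm up, slants here about 39 degrees, its free end being to the right; pushed left along y it resists with 3 to 5 N, then 8 to 18 N while pressing, then gives way past centre and runs to its stop by itself; there it is rigid
- handle_locked (a point): fixed to the plate: right-hand face of the moving handle when locked, if the pliers are set straight; axes as clamp. The handle then lies along x. It passes centre some 10 mm before this place. The fixed handle's middle lies 52 mm left of here, 27 to 49 mm up; its knob ends 231 mm behind the nest (x)
- tab_locked (a point): fixed to the plate: middle of the release lever's thumb tab when the pliers are locked, if set straight; axes as clamp. The tab, upright steel, 26 mm along x, 5 mm thick, top 70 mm up, clear above the handles, is the tail of the lever between the handles. Pushed right (-y) 10 to 25 mm with 2 to 8 N it unlocks the pliers; handle and tab then spring some 95 mm to the right
- heat_sink: loose aluminium heat sink standing upright, 46 mm wide (x), 72 mm tall (z), 0.13 to 0.21 kg. Origin: middle of the underside of its 12 mm web (y -6 to 6 mm); four upright fins reach on to y = 18 mm, a bare strip 24 mm wide between them for the anvil; the bush is in the other face (y -6), 26 mm up. In the nest: axes as clamp, origin at the nest's x 0, y -5 to 0, z 0
- bush (a joint): travel (m) of the brass press-in bush, 14 mm wide, in the heat sink: 0 to 0.0008 at the start (3.5 to 2.7 mm proud), 0.0035 flush. Stiff: takes 22 N to move, which is work for the pliers
- release (a joint): angle (rad) of the release lever on the moving handle: 0 at rest (its spring returns it), about 0.06 when its nose touches the toggle link, 0.1 to 0.2 when the pliers unlock, 0.24 at its end
- solder_spool: bystander: red-flanged spool of solder wire, 55 mm wide, 34 mm tall, origin under its middle
- big_capacitor: bystander: large dark blue capacitor standing upright, 25 mm wide, 42 mm tall, origin under its middle
- relay: bystander: small blue relay, 13x29x26 mm, origin under its middle
Things that resemble listed ones, but are neither listed nor needed, are in the scene too. Leave any blue or orange look-alike of the heat_sink alone.

How it is judged:
On the way, in this order (a step that is already met when the one before it is completed fails the run):
1. the heat sink stands in the nest, let go, its bush still proud (x of heat_sink in the frame of clamp between -0.004 and 0.004 m and y of heat_sink in the frame of clamp between -0.009 and 0.004 m and z of heat_sink in the frame of clamp below 0.0145 m and angle between the x axis of heat_sink and the x axis of clamp, either way round below 0.15 rad and value of joint bush below 0.0015 m and contact force between the fingers and heat_sink below 0.2 N), for 0.2 s.
2. the pliers hold the heat sink by themselves, hand off, bush flush (value of joint bush above 0.0027 m and contact force between heat_sink and clamp above 30 N and contact force between each of the arm, the fingers and clamp below 0.2 N), for 0.8 s.
3. the release lever is pushed while the pliers are still locked (value of joint release above 0.05 rad and contact force between heat_sink and clamp above 30 N), for 0.02 s.
At the end, for the whole second after the job is handed in: Heat sink upright in the nest, origin within 4 mm of the clamp's along x, y -9 to +4 mm, underside under 14.5 mm; bush within 0.8 mm of flush; jaw open (under 8 N between heat sink and pliers); release lever back at rest; heat sink still (x of heat_sink in the frame of clamp between -0.004 and 0.004 m and y of heat_sink in the frame of clamp between -0.009 and 0.004 m and z of heat_sink in the frame of clamp below 0.0145 m and angle between heat_sink's own z axis and vertical below 0.08 rad and value of joint bush above 0.0027 m and contact force between heat_sink and clamp below 8 N and value of joint release below 0.02 rad and linear speed of heat_sink below 0.01 m/s); the robot touches nothing.
It fails at once if the pliers (handle, lever or any other part) are pushed with more than 25 N (contact force between the fingers and clamp above 25 N).
It fails at once if a bystander is moved by more than 15 mm (distance of any of solder_spool, big_capacitor, relay from where it was at the start of the episode above 0.015 m).
It also fails if it takes over 64 s, if anything falls off the work surface, if the arm or the gripper's body presses on something with over 40 N, if the wrist force passes 120 N, or if a joint passes its speed limit or range.

## Working session

There is one attempt and no reset: what is moved stays moved. The work goes in short steps, each a Python script; the robot and the scene stay as the last script left them, time stands still between calls to the robot, and variables do not carry over. Pictures are saved under pics/ and viewed, at most 10 in all, crops included, and the job is handed in when it is done.

```bash
ls; mkdir -p pics; python3 - <<'E'
from station import arm, snapshot, camera_info
import cv2,numpy as np
for n in ("side","top"):
    im=snapshot(n); cv2.imwrite(f"pics/{n}0.png",cv2.resize(im,(768,576),interpolation=cv2.INTER_CUBIC)); np.save(f"pics/{n}0.npy",im)
    c=camera_info(n); R=np.array(c["R"]);t=np.array(c["t"]); print(n,c["fx"],c["fy"],c["cx"],c["cy"],R.round(3).tolist(),(-R.T@t).round(3))
print(arm.read_time(),arm.read_eef_rot(),arm.read_tool_pos())
E
```

```text
pics
side 423.2988022787366 423.2988022787366 253.07965644398823 188.59570022608577 [[0.824, -0.567, 0.0], [-0.239, -0.348, -0.906], [0.513, 0.747, -0.423]] [ 0.075 -0.47   0.464]
top 450.927639851514 450.927639851514 258.2394574380859 189.1499183960199 [[-0.011, -1.0, -0.002], [-0.995, 0.012, -0.095], [0.095, 0.0, -0.995]] [0.481 0.21  1.035]
0.1 [ 1.88208986e-01  9.82128342e-01 -1.12141492e-03 -1.98853791e-04] [0.24015606 0.60345541 0.30285578]
```

View pics/side0.png

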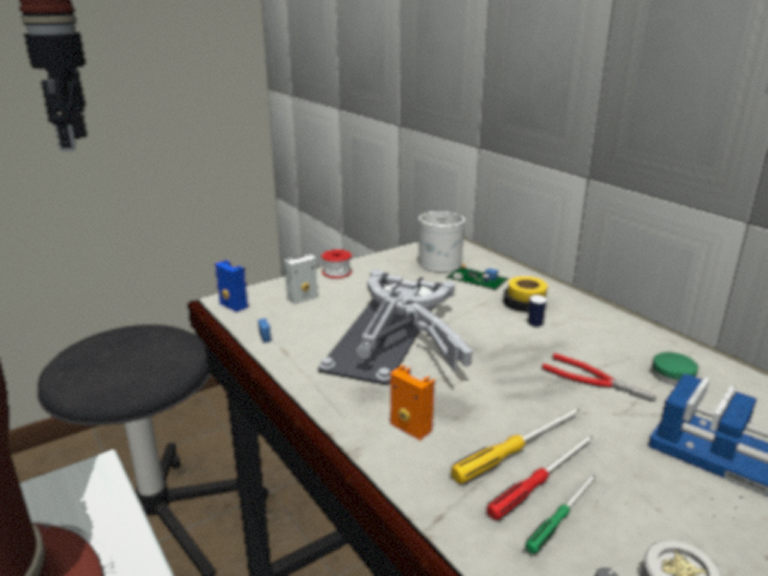

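View pics/top0.png

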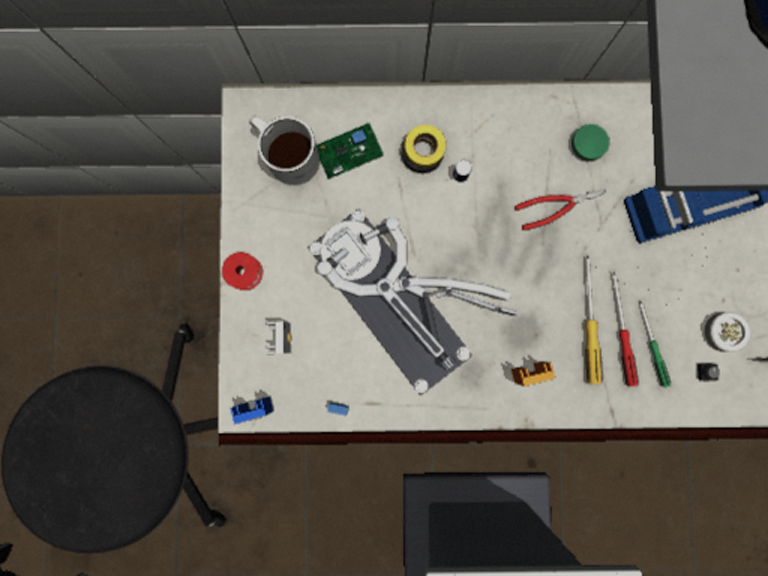

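The side view shows a grey heat sink at (301,278). Its look-alikes are blue at (231,285) and orange at (411,402). In the top view they are grey (278,337), blue (250,408) and orange (533,373). I choose the grey one. The pliers' jaw end is at about (350,250), and the open moving handle ends at about (510,297). Next is one close crop of both.

```bash
python3 - <<'E'
import cv2,numpy as np
im=np.load("pics/top0.npy")[133:270,150:348]
im=cv2.resize(im,None,fx=4,fy=4,interpolation=cv2.INTER_CUBIC)
for i in range(0,198,10): cv2.putText(im,str(150+i),(i*4,8),0,.28,(0,0,255),1); cv2.line(im,(i*4+2,10),(i*4+2,14),(0,0,255),1)
for j in range(0,137,10): cv2.putText(im,str(133+j),(0,j*4+5),0,.28,(0,0,255),1)
cv2.imwrite("pics/crop1.png",im)
E
```

```text
(no output)
```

View pics/crop1.png

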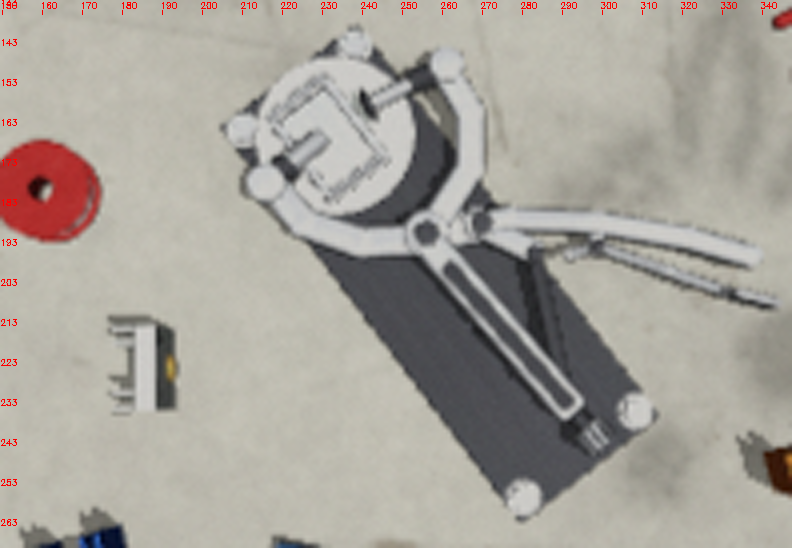

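The crop shows the grey heat sink at crop (145,362): fins to the left, and the brass bush on its right face at (171,366). Studs are at (355,43), (243,131), (635,411) and (522,498). The nest sits on the disc at about (336,136), and the handle tip is at (760,255). The tab and lever end is at (775,302).

```bash
cat > h.py <<'E'
import numpy as np,cv2
from station import arm,snapshot,camera_info,ticket
from scipy.spatial.transform import Rotation as Ro
def ray(n,px,z):
    c=camera_info(n);R=np.array(c["R"]);t=np.array(c["t"])
    d=R.T@np.array([(px[0]-c["cx"])/c["fx"],(px[1]-c["cy"])/c["fy"],1]);o=-R.T@t
    return o+d*(z-o[2])/d[2]
def proj(n,X):
    c=camera_info(n);p=np.array(c["R"])@np.array(X)+np.array(c["t"])
    return np.array([c["fx"]*p[0]/p[2]+c["cx"],c["fy"]*p[1]/p[2]+c["cy"]])
def crop(u,v): return (150+(u-1.5)/4,133+(v-1.5)/4)
def down(yaw,tilt=0): # tool z down; tool y axis at world yaw
    return (Ro.from_euler('z',yaw)*Ro.from_euler('x',np.pi)).as_quat()
E
python3 - <<'E'
from h import *
S=[ray("top",crop(*p),.012) for p in [(355,43),(243,131),(635,411),(522,498)]]
S=np.array(S)[:,:2];print("studs",S.round(4).tolist())
a=S[0]-S[2];b=S[1]-S[3];print([np.arctan2(v[1],v[0]) for v in (a,b)],[np.linalg.norm(v) for v in (a,b,S[0]-S[1],S[2]-S[3])])
w=(S[1]-S[0]);print("yaw from y",np.arctan2(w[1],w[0])-np.pi/2)
# disc contour
im=np.load("pics/top0.npy");g=im.max(2)
print("disc",ray("top",crop(336,136),.012).round(4), "cheeks",ray("top",crop(300,97),.021).round(4),ray("top",crop(357,177),.021).round(4))
for n,p,z in [("handle tip",(760,255),.049),("handle mid",(650,230),.049),("handle start",(500,218),.049),("tab end",(775,302),.07),("tab start",(730,291),.07),("pivot",(427,232),.046),("moving pivot",(482,222),.046),("anvil joint",(265,182),.046),("pad joint",(447,63),.046),("anvil end",(322,138),.044),("pad end",(368,103),.044),("fixed handle end",(572,405),.049),("knob",(598,440),.038)]:
    print(n,ray("top",crop(*p),z).round(4))
# heat sink: gray; print corners of web top
for n,p,z in [("web TL",(134,325),.072),("web TR",(157,325),.072),("web BR",(157,412),.072),("web BL",(134,410),.072),("bush",(171,366),.026)]: print(n,ray("top",crop(*p),z).round(4))
for n,p in [("spool",(243,271)),("cap",(462,165)),("relay",(338,408))]: print(n,ray("top",(p[0]/1.5,p[1]/1.5),.035).round(3))
E
```

```text
studs [[0.6847, 0.255], [0.6343, 0.3196], [0.4723, 0.0986], [0.4244, 0.1632]]
[np.float64(0.6346644384988014), np.float64(0.640321885676961)] [np.float64(0.26380195636503995), np.float64(0.2617926786247306), np.float64(0.08184633971680157), np.float64(0.08033326846536248)]
yaw from y 0.6628636301935042
disc [0.6308 0.2663 0.012 ] cheeks [0.6521 0.2862 0.021 ] [0.6059 0.2541 0.021 ]
handle tip [0.5568 0.0323 0.049 ]
handle mid [0.5713 0.0923 0.049 ]
handle start [0.5789 0.1745 0.049 ]
tab end [0.5299 0.0288 0.07  ]
tab start [0.5361 0.0527 0.07  ]
pivot [0.5719 0.2147 0.046 ]
moving pivot [0.5771 0.1843 0.046 ]
anvil joint [0.6007 0.3038 0.046 ]
pad joint [0.6661 0.2025 0.046 ]
anvil end [0.6251 0.2723 0.044 ]
pad end [0.6444 0.2467 0.044 ]
fixed handle end [0.4762 0.1369 0.049 ]
knob [0.4569 0.1221 0.038 ]
web TL [0.5215 0.3715 0.072 ]
web TR [0.5213 0.3592 0.072 ]
web BR [0.4751 0.359  0.072 ]
web BL [0.4763 0.3713 0.072 ]
bush [0.5003 0.3584 0.026 ]
spool [0.598 0.425 0.035]
cap [0.755 0.096 0.035]
relay [0.395 0.285 0.035]
```

Everything agrees with the given sizes: web 12.3×46 mm, stud rows parallel, and the nest on the plate's centreline. The plate yaw is about 0.64 rad and the pliers skew about +0.037 rad. Now picking the grey heat sink.

```bash
cat >> h.py <<'E'
YC=0.638; N0=np.array([.6305,.2664]); YP=0.677
def W(xy,yaw=YC): c,s=np.cos(yaw),np.sin(yaw); return N0+np.array([[c,-s],[s,c]])@np.array(xy)
def toC(XY,yaw=YC): c,s=np.cos(yaw),np.sin(yaw); return np.array([[c,s],[-s,c]])@(np.array(XY)[:2]-N0)
E
python3 - <<'E'
from h import *
q=down(np.pi/2)
p=np.array([.4985,.3683])
arm.move_gripper(.75,40)
arm.movep([*p,.22],q); arm.line_to([*p,.110],.12)
print(arm.read_ft_force(),arm.read_tool_pos())
arm.move_gripper(0,40)
print(arm.read_opening(),arm.read_finger_force(),arm.read_ft_force())
arm.line_to([*p,.22],.15); arm.pause(.2)
print(arm.read_opening(),arm.read_ft_force(),arm.read_time())
im=snapshot("top");im2=snapshot("side");np.save("pics/t1.npy",im)
a=cv2.resize(im[150:260,130:260],None,fx=3,fy=3,interpolation=2);b=cv2.resize(im2[110:220,110:240],None,fx=3,fy=3,interpolation=2)
cv2.imwrite("pics/g1.png",np.hstack([a,b]))
for yaw in (np.pi/2+YC,): print(arm.ik([*W([0,.001]),.122],down(yaw)))
E
```

```text
[ 0.07381521 -1.03021107 -0.04440846] [0.49900742 0.36863777 0.11080705]
0.5320416536304515 41.698460429906845 [-0.90970123 -0.50990212  3.52860248]
0.5354609265656374 [-0.16042673  0.11875915 -1.93503086] 4.2417
[-0.46855869  0.8607844   0.06539438  1.48323652 -0.06914931  0.79982554
  0.2603281 ]
```

View pics/g1.png

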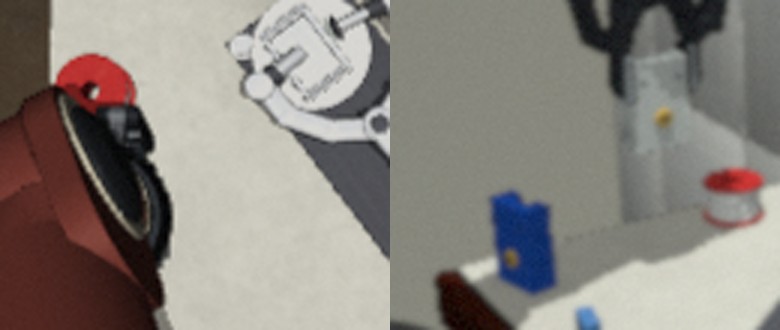

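The heat sink is held with its bush proud, facing -y (crop (662,117)), and the 45.5 mm opening and 1.9 N weight agree. Now I'll insert it with force watching.

```bash
python3 - <<'E'
from h import *
print("bush",ray("side",(110+272/3,110+117/3),.137).round(4))
q=down(np.pi/2+YC); c=np.array([0,.0005])
arm.movep([*W(c),.22],q); arm.line_to([*W(c),.142],.12)
for z in np.arange(.140,.1195,-.002):
    arm.line_to([*W(c),z],.03)
    f=arm.read_ft_force(); print(round(z,3),f.round(1) if hasattr(f,'round') else f,arm.read_tool_pos()[2].round(4))
    if f[2]>4: break
print(arm.read_time(),toC(arm.read_tool_pos()))
im=snapshot("top");im2=snapshot("side")
a=cv2.resize(im[130:240,180:310],None,fx=3,fy=3,interpolation=2);b=cv2.resize(im2[120:230,200:330],None,fx=3,fy=3,interpolation=2)
cv2.imwrite("pics/p1.png",np.hstack([a,b]))
E
```

```text
bush [0.4955 0.3523 0.137 ]
0.14 [-0.2  0.7 -2.2] 0.1407
0.138 [-0.1  0.3 -1.8] 0.1379
0.136 [-0.1  0.1 -1.7] 0.1357
0.134 [-0.5  0.5 -1.7] 0.1338
0.132 [-0.5  0.3 -2.3] 0.1318
0.13 [-0.4  1.  -2.3] 0.1299
0.128 [ 0.1  1.5 -1.7] 0.1279
0.126 [ 0.7  1.2 -2.2] 0.1259
0.124 [ 0.1  0.6 -3.2] 0.1239
0.122 [-1.3  0.1  5.2] 0.1232
8.375 [0.00017449 0.00040598]
```

```bash
python3 - <<'E'
from h import *
arm.move_gripper(.75); arm.pause(.2)
p=arm.read_tool_pos(); print(arm.read_ft_force())
arm.line_to([p[0],p[1],.24],.15)
a=W([-.08,-.16],YP)
q=down(YP+np.deg2rad(129)); b=W([-.16,-.185],YP)
print(arm.ik([*b,.103],q))
arm.movep([*b,.24],q); arm.move_gripper(0)
print(arm.read_time(),arm.read_ft_force())
im=snapshot("top");im2=snapshot("side");np.save("pics/t2.npy",im);np.save("pics/s2.npy",im2)
a=cv2.resize(im[130:260,190:350],None,fx=3,fy=3,interpolation=2);b=cv2.resize(im2[140:270,210:340],None,fx=3,fy=3,interpolation=2)
cv2.imwrite("pics/p2.png",np.hstack([a,b])[:,:800])
E
```

```text
[-0.42593504 -0.1295079  -0.31799822]
[-1.45339828e-03  8.13616210e-01 -1.16132574e-01  1.68642739e+00
  1.39673015e-01  6.49631135e-01  1.16477943e+00]
11.525 [-0.3775028  -0.07504322  0.10784881]
```

View pics/p2.png

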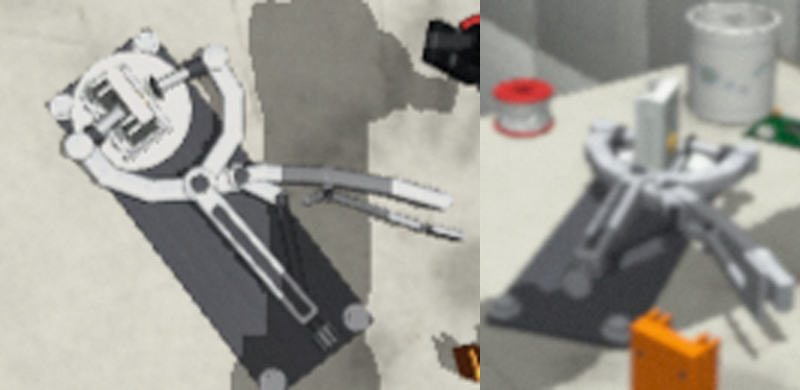

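The heat sink stands in the nest, web between the jaws at crop (125,110), with the spigot between its fins. The open handle tip is at about (445,200). Next I feel for the handle.

```bash
cat >> h.py <<'E'
PIV=np.array([-.093,-.030])
def pushdir(yaw): return np.array([np.cos(yaw),np.sin(yaw)])
E
python3 - <<'E'
from h import *
import json
yaw=YP+np.deg2rad(127.7); q=down(yaw); u=np.array([-.61,.79])
p0=np.array([-.172,-.148])-u*.008
arm.movep([*W(p0,YP),.18],q); arm.line_to([*W(p0,YP),.100],.12); arm.pause(.2)
f0=np.array(arm.read_ft_force());print(f0.round(2))
for k in range(1,22):
    s=k*.0015
    arm.line_to([*W(p0+u*s,YP),.100],.03)
    f=-(np.array(arm.read_ft_force())-f0)[:2]@pushdir(yaw); print(round(s,4),f.round(2),end=" | ")
    if f>1.8: break
print(arm.read_time()); json.dump(dict(pc=(p0+u*s).tolist(),f0=f0.tolist()),open("c.json","w"))
E
```

```text
[-0.17  1.03  0.33]
0.0015 0.32 | 0.003 -0.13 | 0.0045 0.61 | 0.006 0.32 | 0.0075 0.37 | 0.009 -0.42 | 0.0105 -0.19 | 0.012 0.42 | 0.0135 0.54 | 0.015 1.34 | 0.0165 0.66 | 0.018 0.69 | 0.0195 0.52 | 0.021 2.27 | 16.5167
```

```bash
cat > push.py <<'E'
from h import *
import json,sys
d=json.load(open("c.json"));pc=np.array(d["pc"]);f0=np.array(d["f0"]);a0=float(sys.argv[1]);a1=float(sys.argv[2]);st=float(sys.argv[3]);mx=float(sys.argv[4])
seen=0;k=a0
while k<a1-1e-6:
    k+=st; r=np.deg2rad(-k);c,s=np.cos(r),np.sin(r)
    p=PIV+np.array([[c,-s],[s,c]])@(pc-PIV); yaw=YP+np.deg2rad(127.7)+r
    arm.line_to([*W(p,YP),.100],.045,down(yaw))
    F=np.array(arm.read_ft_force())-f0; f=-F[:2]@pushdir(yaw); print(round(k,1),f.round(1),end=" | ")
    seen=max(seen,f)
    if f>mx or (seen>7 and f<2): break
print("stop",k,F.round(1),arm.read_tool_pos(),arm.read_time())
E
python3 push.py 0 24 3 14
```

```text
3.0 2.2 | 6.0 1.4 | 9.0 2.9 | 12.0 4.6 | 15.0 6.3 | 18.0 7.8 | 21.0 5.6 | 24.0 4.0 | stop 24.0 [ 4.2 -1.   1.1] [0.52100684 0.05801277 0.10033101] 18.9833
```

```bash
python3 push.py 24 36 1.5 19
```

```text
25.5 4.0 | 27.0 3.3 | 28.5 2.5 | 30.0 2.3 | 31.5 1.8 | 33.0 0.9 | 34.5 1.2 | 36.0 0.8 | stop 36.0 [ 0.3 -0.8 -0.7] [0.49524414 0.07294303 0.10002347] 20.9833
```

```bash
python3 - <<'E'
from h import *
im=snapshot("top");im2=snapshot("side")
print(proj("top",arm.read_tool_pos()-np.array([0,0,.06])))
a=cv2.resize(im[130:260,190:330],None,fx=3,fy=3,interpolation=2);b=cv2.resize(im2[140:270,210:335],None,fx=3,fy=3,interpolation=2)
cv2.imwrite("pics/p3.png",np.hstack([a,b])[:,:800])
E
```

```text
[321.24090997 224.82252536]
```

View pics/p3.png

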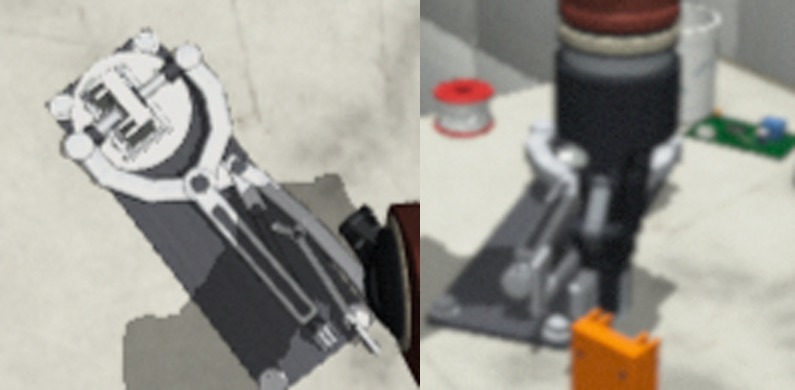

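The handle is at about crop (365,285), still roughly 6° short of parallel to the fixed handle, and the moving pad at (150,85) is up to the bush. The pressing phase still lies ahead, so I go on in finer steps.

```bash
python3 push.py 36 42 .75 17
```

```text
36.8 3.5 | 37.5 6.2 | 38.2 8.8 | 39.0 11.0 | 39.8 13.2 | 40.5 16.2 | 41.2 18.4 | stop 41.25 [ 11.5 -14.4  -7. ] [0.49173425 0.07440574 0.10061294] 22.8333
```

The tool has stopped giving: force rises linearly at about the locked place, after the earlier peak (8 N) and drop. So it has probably snapped over already and is at its rigid stop. Backing off to check.

```bash
python3 - <<'E'
from h import *
import json
p=arm.read_tool_pos(); print(toC(p,YP).round(4))
f0=np.array(json.load(open("c.json"))["f0"])
q=arm.read_eef_rot(); x=Ro.from_quat(q).as_matrix()[:2,0]
for s in (.003,.006,.010,.02,.035):
    arm.line_to([p[0]-x[0]*s,p[1]-x[1]*s,.100],.06,q); print(s,(np.array(arm.read_ft_force())-f0).round(1), toC(arm.read_tool_pos(),YP).round(4))
arm.line_to([p[0]-x[0]*s,p[1]-x[1]*s,.2],.2); 
b=W([-.2,-.2],YP); arm.movep([b[0],b[1]-.03,.22],q); arm.pause(.3)
print(arm.read_time(),arm.read_ft_force())
im=snapshot("top");im2=snapshot("side");np.save("pics/t4.npy",im)
a=cv2.resize(im[130:270,200:330],None,fx=3.8,fy=3.8,interpolation=2);b=cv2.resize(im2[140:280,230:305],None,fx=3.8,fy=3.8,interpolation=2)
cv2.imwrite("pics/p4.png",np.hstack([a,b])[:,:800])
E
```

```text
[-0.2284 -0.0627]
0.003 [ 1.  -3.1 -0.9] [-0.229  -0.0643]
0.006 [ 0.2 -1.2 -0.4] [-0.2288 -0.068 ]
0.01 [ 0.6 -1.  -1.5] [-0.2291 -0.0729]
0.02 [ 1.2 -1.2 -0.4] [-0.23   -0.0835]
0.035 [ 0.2 -1.5  0.2] [-0.2311 -0.0983]
25.925 [-0.41773713 -0.04641035  0.68294694]
```

View pics/p4.png

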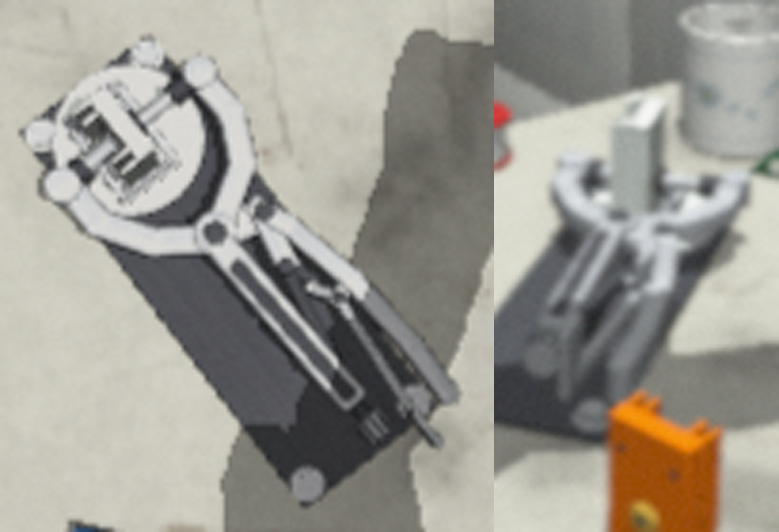

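The handle stays closed with the hand off: handle tip at crop (447,392), tab at about (405,395) to (437,440), jaw pad on the bush. So it is locked. Next I locate the tab.

```bash
python3 - <<'E'
from h import *
c=lambda u,v:(200+(u-1.4)/3.8,130+(v-1.4)/3.8)
for n,p,z in [("tip",(447,392),.049),("mid",(400,305),.049),("tab a",(408,398),.07),("tab b",(437,440),.07),("fixed end",(346,390),.049),("knob",(372,425),.045)]:
    print(n,toC(ray("top",c(*p),z),YP).round(4),ray("top",c(*p),z).round(4))
im=np.load("pics/t4.npy")[205:255,275:330]
cv2.imwrite("pics/p5.png",cv2.resize(im,None,fx=10,fy=10,interpolation=2))
E
```

```text
tip [-0.2337 -0.0472] [0.478  0.0832 0.049 ]
mid [-0.1784 -0.0585] [0.5281 0.1091 0.049 ]
tab a [-0.2206 -0.0261] [0.4749 0.1078 0.07  ]
tab b [-0.2488 -0.0236] [0.4514 0.0921 0.07  ]
fixed end [-0.196  -0.0033] [0.4798 0.141  0.049 ]
knob [-0.2211 -0.0022] [0.4596 0.1262 0.045 ]
```

View pics/p5.png

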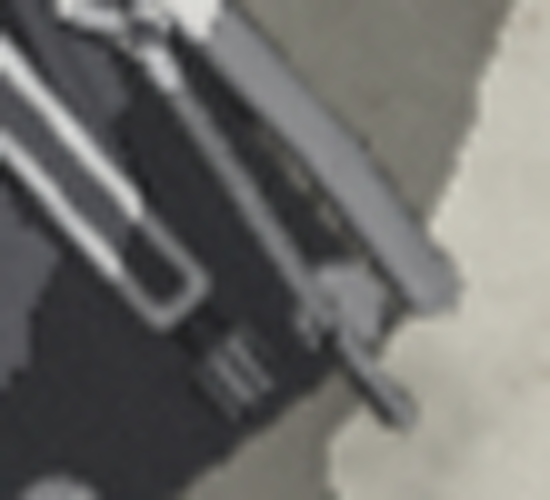

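```bash
python3 - <<'E'
from h import *
yaw=YP+np.pi/2;q=down(yaw);Z=.127
P=lambda y:W([-.237,y],YP)
arm.movep([*P(.006),.2],q); arm.line_to([*P(.006),Z],.12); arm.pause(.2)
f0=np.array(arm.read_ft_force());seen=0
for k in range(1,32):
    y=.006-.0015*k
    arm.line_to([*P(y),Z],.03)
    F=np.array(arm.read_ft_force())-f0; f=F[:2]@pushdir(yaw); print(round(y,4),f.round(1),end=" | ")
    seen=max(seen,f)
    if f>13 or (seen>2.5 and f<.6): break
print("stop",arm.read_time(),toC(arm.read_tool_pos(),YP).round(4),F.round(1))
E
```

```text
0.0045 0.8 | 0.003 1.4 | 0.0015 1.3 | 0.0 0.1 | -0.0015 0.4 | -0.003 -0.4 | -0.0045 1.1 | -0.006 0.9 | -0.0075 0.3 | -0.009 0.4 | -0.0105 1.5 | -0.012 1.7 | -0.0135 1.0 | -0.015 1.3 | -0.0165 1.9 | -0.018 1.2 | -0.0195 2.5 | -0.021 1.6 | -0.0225 0.5 | stop 32.6583 [-0.2366 -0.0229] [-1.4 -0.5 -0.7]
```

```bash
python3 - <<'E'
from h import *
n=snapshot("top");np.save("pics/t6.npy",n)
t0,t4=np.load("pics/top0.npy"),np.load("pics/t4.npy")
for u,v in [(300,188.5),(312,190),(325,192.5),(335,196)]:
    u,v=int(u),int(v); print([a[v-1:v+2,u-1:u+2].mean((0,1)).round().tolist() for a in (t0,t4,n)])
print("pad",[a[150:158,242:256].mean().round(1) for a in (t0,t4,n)])
print(np.abs(n.astype(int)-t4)[140:170,225:262].mean(),np.abs(n.astype(int)-t0)[140:160,240:262].mean(),np.abs(t4.astype(int)-t0)[140:160,240:262].mean())
E
```

```text
[[198.0, 201.0, 202.0], [99.0, 106.0, 108.0], [171.0, 182.0, 184.0]]
[[198.0, 201.0, 202.0], [105.0, 113.0, 115.0], [181.0, 193.0, 195.0]]
[[194.0, 196.0, 196.0], [113.0, 122.0, 123.0], [191.0, 203.0, 206.0]]
[[197.0, 200.0, 200.0], [188.0, 200.0, 202.0], [194.0, 205.0, 208.0]]
pad [np.float64(135.5), np.float64(136.3), np.float64(140.3)]
5.107207207207207 50.888636363636365 47.63333333333333
```

Still locked: the open-handle patch shows bare bench and the jaw is unchanged. I carry on pushing the tab.

```bash
cat > tab.py <<'E'
from h import *
import sys
y,y1=map(float,sys.argv[1:3]);yaw=YP+np.pi/2;Z=.127;seen=0
f0=np.array([-.3,0,.3]);q=down(yaw)
while y>y1:
    y-=.0015
    arm.line_to([*W([-.237,y],YP),Z],.03,q)
    f=np.mean([np.array(arm.read_ft_force())-f0 for _ in range(3)],0)[:2]@pushdir(yaw); print(round(y,4),f.round(1),end=" | ")
    seen=max(seen,f)
    if f>13 or (seen>4 and f<1): break
print("stop",arm.read_time(),toC(arm.read_tool_pos(),YP).round(4))
n=snapshot("top");np.save("pics/t7.npy",n);t4=np.load("pics/t4.npy")
print("jaw diff",np.abs(n.astype(int)-t4)[140:170,225:262].mean())
E
python3 tab.py -.0225 -.046
```

```text
-0.024 0.2 | -0.0255 -0.6 | -0.027 -0.4 | -0.0285 0.3 | -0.03 -1.1 | -0.0315 -0.1 | -0.033 -1.1 | -0.0345 -0.1 | -0.036 -1.4 | -0.0375 -0.8 | -0.039 -0.2 | -0.0405 0.6 | -0.042 -0.5 | -0.0435 -0.1 | -0.045 -0.0 | -0.0465 0.2 | stop 36.7083 [-0.237  -0.0466]
jaw diff 30.13903903903904
```

```bash
python3 - <<'E'
import cv2,numpy as np
f=lambda n:cv2.resize(np.load(n)[130:270,200:345],None,fx=2.7,fy=2.7,interpolation=2)
cv2.imwrite("pics/p8.png",np.hstack([f("pics/t6.npy"),f("pics/t7.npy")]))
E
```

```text
(no output)
```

View pics/p8.png

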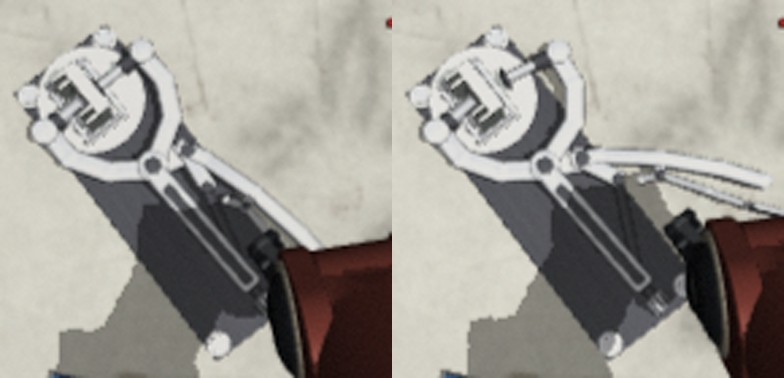

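Left: still locked with the finger on the tab. Right: released, with the jaw open, the handle sprung out to (770,180) and the heat sink still in the nest at (480,85). I'll lift clear, check, and hand in.

```bash
python3 - <<'E'
from h import *
p=arm.read_tool_pos(); arm.line_to([p[0],p[1],.26],.2); arm.movep([.46,-.05,.28],arm.read_eef_rot()); arm.pause(.5)
n=snapshot("top");s=snapshot("side");print(arm.read_time(),arm.read_ft_force())
t0,t2=np.load("pics/top0.npy"),np.load("pics/t2.npy")
print("jaw vs open",np.abs(n.astype(int)-t2)[140:185,205:270].mean())
for z,(u,v) in {"spool":(161,180),"cap":(308,112),"relay":(225,272)}.items(): print(z,np.abs(n.astype(int)-t0)[v-18:v+18,u-18:u+18].mean())
a=cv2.resize(n[130:230,200:300],None,fx=4,fy=4,interpolation=2);b=cv2.resize(s[150:250,225:325],None,fx=4,fy=4,interpolation=2)
cv2.imwrite("pics/p9.png",np.hstack([a,b]))
E
```

```text
38.775 [ 0.35132928 -0.08679998 -0.39235433]
jaw vs open 16.37675213675214
spool 5.7556584362139915
cap 7.100051440329218
relay 7.121913580246914
```

View pics/p9.png

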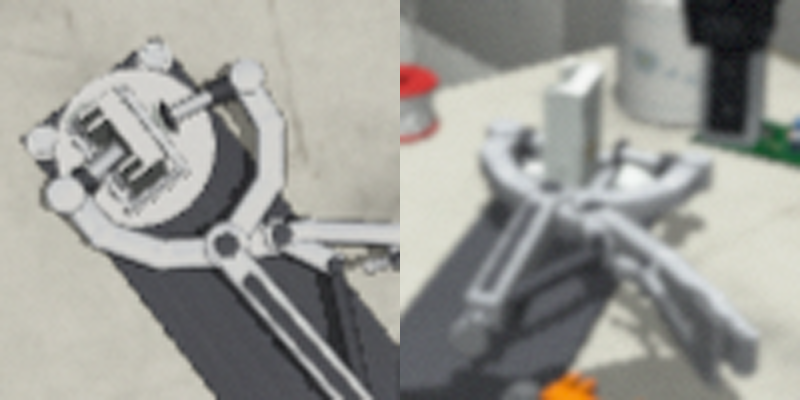

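The heat sink stands upright in the nest at crop (125,140), the jaw is open, the handle is sprung out, and the bystanders are unmoved. Handing in.

```bash
python3 -c "
from station import ticket
print(ticket.finish_job())"
```

```text
the job is handed in; nothing more can be done
None
```

I handed the job in at about 39 s: the pliers locked on the heat sink, held it hand-off, and opened again with the release lever. The last pictures show it upright in the nest with the jaw open and the bystanders unmoved. I could not see the bush itself to confirm it is flush, and the judge's result was not shown.

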